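Post a scrapped watch case through the spring flap of the scrap bin

TASK

Press the blue spring flap of the scrap bin open by pushing down on its orange rail with one finger and keep it down, while the other finger pushes the scrapped watch case along the chute until it drops into the bin; then let the flap spring shut. Only push: do not lift the watch case, and leave the movement holder, the loupe and the screwdriver where they are.

Things in the scene. Friction and masses are not known exactly. Their poses are not given: they have to be found in the camera images.
- bin: Fixed grey sheet-metal scrap bin. Origin on the bench (z = 0) below the sill where the chute ends and the bin begins, on the chute's centre line; x runs along the chute into the bin, y left, z up. Inside: x 0 to 135, y -55 to +79 mm, floor at 6 mm. Near wall flush with the chute floor (120 mm high), left wall 140, right and far walls 144 mm. A fixed strip roofs it right of y = -34.
- sill (a point): End of the chute floor, on its centre line, at x = 0, z = 120 mm of the bin. Aluminium chute: flat floor 120 mm above the bench from x = -150 to 0 mm, 56 mm clear between two curbs 6 mm high (outer faces at y = +-31 mm), open at its rear end and above. Left of the chute, under the rail, is free space.
- flap (a joint): Blue spring flap, the bin's lid (128 x 107 mm), with a 22 mm lip that bars the chute's end while shut. Hinge along the bin's x at y = +77, z = 144 mm. 0 = shut, level; grows as it swings down into the bin; stop at 1.35 rad. Spring: about 2 N on the rail at first, 8 N at 1.1 rad, where it clears the whole chute width. From about 0.9 rad the case drops through.
- press_rail (a point): Top of the orange press rail, 60 mm before the sill. Round bar, 14 mm diameter, fixed to the flap, parallel to the bin's x, from x = -150 (beside the chute) to +100 mm. Shut: axis at y = +43, z = 152 mm of the bin. Pressed until its top is at 124 mm: axis at y = +55, flap at 1.1 rad. Two tips level, 50 mm apart across the chute, can press the rail and push the case at once.
- watch_case: Scrapped steel watch case, loose, lying dial up on the chute: 40 mm diameter, 10 mm high, four lugs reaching 24 mm from its axis along its y (corners 26 mm from the axis), brass crown reaching 24 mm along its x; about 60 g. Origin at the centre of its underside, z up; any yaw.
- movement_holder: Bystander: loose aluminium movement holder on the bench left of the bin, about 64 x 36 x 25 mm, origin at the centre of its underside.
- loupe: Bystander: loose wooden eye loupe standing on the bench right of the chute, 38 mm diameter, 40 mm high, origin at the centre of its underside.
- screwdriver: Bystander: loose small screwdriver, 120 mm long, lying on the bench right of the bin, along its own x.
Not all that is in view belongs to the job. Of the things shaped like the watch_case, the steel one is meant.

How it is judged:
By the outcome, as a careful person would: the job done as asked, in the order asked, and still so for the second after the job is handed in, with the robot touching nothing.
It also fails if it takes over 35 s, if anything falls off the work surface, if the arm or the gripper's body presses on something with over 40 N, if the wrist force passes 120 N, or if a joint passes its speed limit or range.

ROBOT

A 6-joint arm with a two-finger parallel gripper is mounted at the origin on the work surface. World frame = base frame: x ahead of the robot, y to its left, z up, the work surface at z = 0. Lengths are in m, angles in rad, forces in N, time in s.
With the tool pointing down it reaches from about 0.3 to 0.775 m from the base axis. Payload 14.6 kg.
Tool frame: the origin (TCP) lies between the finger pads; the fingertips stand 14 mm ahead of it and the grasp point (between the pads) lies 5 mm behind it; z points along the fingers, y is the line along which they close (so a half turn about z gives the same grasp; the last joint's range is limited). The gripper opens to 94 mm and grips with 3 to 60 N. Pads are 16 mm wide; open, the fingers measure 119 mm over their backs; the gripper's body (75 mm by 177 mm) begins 78 mm behind the grasp point.
Start: joints at [1.081, 0.3, 1.521, -0, 1.321, -0.067], TCP at [0.226, 0.502, 0.219] pointing down, gripper open.
Joint ranges: [-3.03, 3.03], [-0.79, 2.21], [0.23, 2.52], [-1.04, 4.18], [0, 3.07], [-2.55, 2.55]. Speed limits (rad/s): [2.22, 2.22, 2.57, 3.14, 3.14, 3.14].

INTERFACE

Orientations are given as [roll, pitch, yaw] about the fixed x, y, z axes, in that order (R = Rz(yaw) Ry(pitch) Rx(roll)).
In Python, from station import ctrl gives the robot as it stands. The module is installed in compiled form; this text tells all that it offers.
- The arm moves only by the tool move_arm, never from a script. Its argument "targets" is a list of rows, each a list of 7 numbers: the opening, from -1 (shut) to 1 (fully open), then the shift along the tool's x, y, z in units of 50 mm (1.0 is 50 mm), then the turn, a rotation vector about the tool's x, y, z in rad. A call has 1 to 12 rows; each row is the pose to reach, as a shift and turn from the pose commanded when the call began, along the tool's axes at that moment; what a row does not reach only later rows make up. A row lasts 1/10 s, in which the tool goes at most 50 mm and 8.59 degrees, less where a joint would pass 70% of its speed; a pose out of reach is approached as far as the arm can. A call with a gripper value outside its range is refused whole. The fingers move at their own pace and stop on an object; "grip_force" is the grip in N (left out, the last holds). Time passes only in rows, so rows that repeat a pose let the fingers close. It gives the time, the measured TCP pose, the force, the opening and the grip force at its end, in the units of the state.
- ctrl.get_obs(): the state, without advancing time (a new reading comes with each control period).
- ctrl.camera(name): name is "scene" or "top" or "wrist"; returns (picture, depth): 400x640x3 uint8, red, green, blue; 400x640 float32, m along the optical axis (not along the pixel's ray), 0 where there is no reading.
- ctrl.camera_params(name): a dict with "intrinsics" (3x3 intrinsics, pixels), "rvec" (rotation vector, rad) and "tvec" (3), from world to camera coordinates, as OpenCV has them; the wrist camera has in their place "T_tool_cam" (4x4, takes a point from camera to tool coordinates, whose origin is the TCP and whose axes are the flange's). Camera axes: x right, y down, z forward; pixel columns grow to the right and rows downward; lengths in m; the calibration is good to about 2 mm. A picture is of the moment at which its call begins: read the wrist's pose just before it. camera_params takes no time and is no camera call.
- ctrl.hand_in(): hands the job in; it is judged then, once.
Trained networks look in the newest picture that a camera, given by its name, has taken for a name from the list of things; names that differ only in an ending like _2 or _b are one class to them, and where a whole thing is asked for, a point or a joint stands for the part that bears it (a point fixed in the world has none). Each returns a list of dicts, best first, with "score" (0 to 1); they miss things now and then, are a little off and sometimes report something else, mostly with a low value. They report only what shows in the picture. A call takes as long as a camera call. They do not tell look-alikes from the thing itself.
- ctrl.cut_out(camera, target): "region" (400x640 bool, what is visible of it) and "point" ([column, row] in pixels, amid what is visible of it).
- ctrl.tip_of(camera, target): "point" ([column, row] in pixels: a listed point, or the origin of a listed thing).
The state is a dict: "time_s": time; "qpos": joint angles; "joint_vel": joint speeds; "tau": joint torques, N m; "ee_pos": TCP position; "eef_rot": TCP orientation; "force": force on the tool from outside, world axes, zero at the start; "moment": the same for the moment, N m; "grip_width": finger opening in m; "grip_force": force on a finger pad.
Only numpy, scipy, OpenCV 4.12 (cv2) and the standard library are available. Lean on these libraries where they do the work, as an engineer would, in place of code of your own. Each camera call takes 0.05 s, during which the arm holds its last target. There are 200 camera calls.

## Working session

There is one attempt and no reset: what is moved stays moved. The work goes in short steps, Python scripts to look and compute and a tool call to move; the robot and the scene stay as the last step left them, time stands still between calls to the robot, and variables do not carry over. Pictures are saved under pics/ and viewed, at most 10 in all, crops included, and the job is handed in when it is done.

Besides the shell and the picture viewer there is one more tool, called after ">>>" as name([rows], argument=value, ...), one row to a line, values as JSON. move_arm: Moves the arm, as the interface text tells. Its arguments: {"type":"object","properties":{"targets":{"type":"array"},"grip_force":{"type":"number"}},"required":["targets"]}

```bash
mkdir -p pics; cat > h.py <<'E'
import numpy as np, cv2
from station import ctrl
from scipy.spatial.transform import Rotation as R
def pose(o):
    T=np.eye(4);T[:3,:3]=R.from_euler('xyz',o['eef_rot']).as_matrix();T[:3,3]=o['ee_pos'];return T
def T_wc(name,o=None):
    p=ctrl.camera_params(name)
    if 'rvec' in p:
        M=np.eye(4);M[:3,:3]=cv2.Rodrigues(np.array(p['rvec'],float))[0];M[:3,3]=np.ravel(p['tvec']);return np.linalg.inv(M),np.array(p['intrinsics'])
    return pose(o)@np.array(p['T_tool_cam']),np.array(p['intrinsics'])
def ray(name,px,o=None):
    T,K=T_wc(name,o);d=T[:3,:3]@np.linalg.inv(K)@[px[0],px[1],1];return T[:3,3],d
def atz(name,px,z,o=None):
    c,d=ray(name,px,o);return c+d*(z-c[2])/d[2]
def cloud(name,dep,o=None):
    T,K=T_wc(name,o);v,u=np.mgrid[0:400,0:640]
    P=np.stack([(u-K[0,2])/K[0,0]*dep,(v-K[1,2])/K[1,1]*dep,dep],-1)
    return P@T[:3,:3].T+T[:3,3]
E
python3 - <<'E'
from h import *
np.set_printoptions(precision=4,suppress=True)
o=ctrl.get_obs();print({k:o[k] for k in('time_s','ee_pos','eef_rot','force','grip_width')})
for n in('top','scene'):
    im,d=ctrl.camera(n);cv2.imwrite(f'pics/{n}0.png',im[:,:,::-1]);np.save(f'{n}_d.npy',d);np.save(f'{n}_i.npy',im)
    C=cloud(n,d)
    for t in('watch_case','press_rail','flap','bin','loupe','movement_holder','screwdriver'):
        for r in ctrl.cut_out(n,t)[:3]:
            P=C[r['region']&(d>0)]; print(n,t,round(r['score'],2),np.round(r['point']),r['region'].sum(),np.median(P,0) if len(P) else'')
    for t in('sill','press_rail','watch_case'):
        for r in ctrl.tip_of(n,t)[:3]:
            print('tip',n,t,round(r['score'],2),np.round(r['point'],1),atz(n,r['point'],{'sill':.12,'press_rail':.159,'watch_case':.12}[t]))
E
```

```text
{'time_s': 0.0, 'ee_pos': array([0.2256, 0.5014, 0.2189]), 'eef_rot': array([-3.1405, -0.0001,  2.7188]), 'force': array([ 0.118 ,  1.0719, -0.1668]), 'grip_width': 0.09358672894644897}
top watch_case 0.83 [380. 213.] 352 [ 0.5708 -0.0739  0.129 ]
top watch_case 0.79 [322. 292.] 244 [0.4278 0.0358 0.0094]
top watch_case 0.76 [285. 181.] 243 [0.6759 0.1197 0.0088]
top press_rail 0.91 [358. 172.] 4106 [ 0.6552 -0.0319  0.1452]
top flap 0.65 [356. 169.] 4179 [ 0.6549 -0.0324  0.1452]
top flap 0.22 [417. 244.] 222 [ 0.5212 -0.1684  0.0379]
top bin 0.97 [369. 180.] 8944 [ 0.6317 -0.0509  0.1438]
top loupe 0.8 [420. 243.] 290 [ 0.5212 -0.1711  0.0379]
top movement_holder 0.61 [300. 254.] 298 [0.5057 0.0774 0.0211]
top movement_holder 0.44 [420. 176.] 374 [ 0.6796 -0.1868  0.0212]
top screwdriver 0.61 [417. 174.] 380 [ 0.6797 -0.1867  0.0211]
tip top sill 0.92 [370.7 194.3] [ 0.6123 -0.0613  0.12  ]
tip top press_rail 0.79 [365.4 230. ] [ 0.5357 -0.043   0.159 ]
tip top watch_case 0.71 [447.  291.4] [ 0.4248 -0.1939  0.12  ]
tip top watch_case 0.66 [323.  292.7] [0.4259 0.0355 0.12  ]
tip top watch_case 0.62 [254.2 232.5] [0.5404 0.1651 0.12  ]
scene watch_case 0.68 [318. 300.] 339 [0.6802 0.1207 0.0117]
scene watch_case 0.63 [394. 292.] 369 [0.566  0.1882 0.0114]
scene watch_case 0.49 [382. 225.] 183 [0.4331 0.0371 0.0118]
scene press_rail 0.88 [276. 198.] 2527 [ 0.6674 -0.0261  0.1479]
scene flap 0.76 [278. 198.] 2579 [ 0.665  -0.0281  0.1479]
scene bin 0.89 [277. 222.] 10730 [ 0.6916 -0.0038  0.1165]
scene movement_holder 0.61 [368. 244.] 347 [0.5104 0.0771 0.0221]
tip scene sill 0.71 [291.  193.7] [ 0.6085 -0.0595  0.12  ]
tip scene press_rail 0.83 [325.7 168.4] [ 0.5318 -0.0417  0.159 ]
tip scene watch_case 0.88 [318.5 302. ] [0.7564 0.2081 0.12  ]
tip scene watch_case 0.8 [394.  294.2] [0.6619 0.2668 0.12  ]
tip scene watch_case 0.68 [303.  185.3] [ 0.5691 -0.0709  0.12  ]
```

View pics/top0.png

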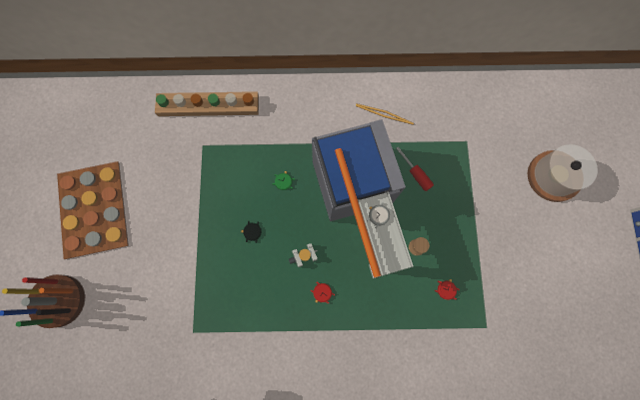

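View pics/scene0.png

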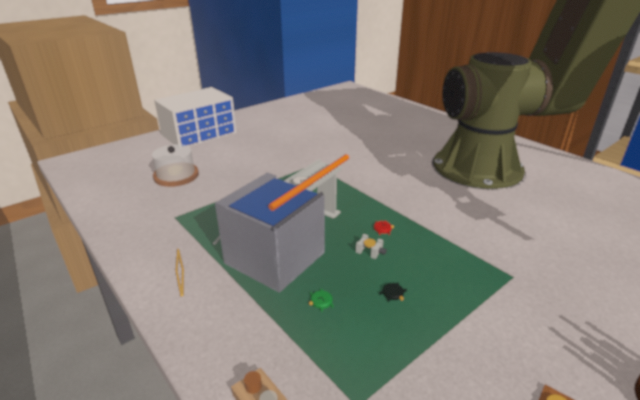

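The top view shows the bin at (360,170), the orange rail running from (338,150) to (376,275), and the chute from (370,197) to (390,275). Things shaped like the watch case: steel at (380,214) on the chute, green (284,181), black (252,232), and red (322,293) and (447,291). The steel one on the chute fits the description, so I'll confirm it in a crop.

```bash
cat > m.py <<'E'
from h import *
from scipy.optimize import least_squares
np.set_printoptions(precision=4,suppress=True)
im=np.load('top_i.npy');d=np.load('top_d.npy');C=cloud('top',d)
cv2.imwrite('pics/crop0.png',cv2.resize(im[140:290,300:450,::-1],(600,600),interpolation=cv2.INTER_CUBIC))
hsv=cv2.cvtColor(im,cv2.COLOR_RGB2HSV);roi=np.zeros(d.shape,bool);roi[145:280,330:385]=1
rail=roi&(hsv[...,0]<14)&(hsv[...,1]>180)&(hsv[...,2]>130)
v,u=np.nonzero(rail);P=np.array([atz('top',(a,b),.155) for a,b in zip(u,v)])[:,:2]
vx,vy,x0,y0=cv2.fitLine(P.astype(np.float32),cv2.DIST_HUBER,0,.001,.001).ravel()
ax=np.array([vx,vy])*np.sign(vx);n=np.array([-ax[1],ax[0]]);yaw=np.arctan2(ax[1],ax[0])
s=(P-[x0,y0])@ax;print('rail yaw',yaw,'n',len(P),'len',np.ptp(s),'depth z',np.median(C[rail][:,2]))
e=np.array([x0,y0])+ax*(s.min()+s.max())/2   # rail mid: bin x=-25,y=+43
print('origin from rail',e+ax*.025-n*.043)
# chute floor pts: z~.12
fl=(np.abs(C[...,2]-.121)<.004);fl[:, :340]=0;fl[:190]=0;fl[285:]=0;fl[:,425:]=0
Q=C[fl][:,:2];a=Q@ax;b=Q@n
print('floor n',len(Q),'z',np.median(C[fl][:,2]),'along',np.percentile(a,[1,99]),'across',np.percentile(b,[2,98]))
cu=C[(np.abs(C[...,2]-.126)<.003)][:,:2];cu=cu[(cu[:,0]>.44)&(cu[:,0]<.56)&(np.abs(cu[:,1]+.08)<.08)];print('curb across',np.percentile(cu@n,[1,10,50,90,99]))
for nm,g in(('sill',[.6123,-.0613]),('sill_s',[.6085,-.0595]),('prail',[.5357,-.043]),('prail_s',[.5318,-.0417]),('railO',e+ax*.025-n*.043),('case',[.5708,-.0739]),('case_s',[.5691,-.0709])):
    print(nm,np.dot(g,ax),np.dot(g,n))
E
python3 m.py
```

```text
rail yaw 0.25773683 n 785 len 0.24705151014833726 depth z 0.15722420795890113
origin from rail [ 0.6087 -0.0638]
floor n 2014 z 0.11952010948884978 along [0.4241 0.5728] across [-0.2476 -0.1877]
curb across [-0.2492 -0.2482 -0.2078 -0.1878 -0.1873]
sill 0.576450380858779 -0.21534607793986796
sill_s 0.5732347045093775 -0.21263694055378438
prail 0.5070450697898864 -0.17812575134932995
prail_s 0.5036052501112223 -0.1758746093392372
railO 0.5723832576760682 -0.21682121416106687
case 0.5331095052093268 -0.2169518402159214
case_s 0.5322303357690573 -0.2136176145285368
```

View pics/crop0.png

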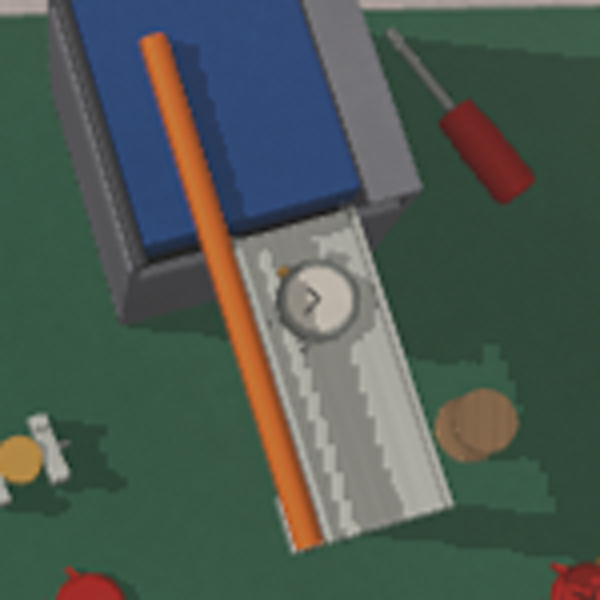

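The crop confirms the steel case at crop (318,300), which is full picture (380,215). Its brass crown points forward-left, and it's centred on the chute about 40 mm before the sill. Next I'll work out the first move.

```bash
cat > g.py <<'E'
from h import *
np.set_printoptions(precision=4,suppress=True)
yaw=.2577;ax=np.array([np.cos(yaw),np.sin(yaw)]);n=np.array([-ax[1],ax[0]]);O=.573*ax-.2175*n
def go(x,y,ztip):
    o=ctrl.get_obs();T=pose(o);G=np.eye(4);G[:3,:3]=R.from_euler('xyz',[np.pi,0,yaw]).as_matrix()
    G[:2,3]=O+ax*x+n*y;G[2,3]=ztip+.014
    D=np.linalg.inv(T)@G;b=(T[:2,3]-O)
    print('t',o['time_s'],'bin now',b@ax,b@n,'tip z',T[2,3]-.014,'w',o['grip_width'],'F',o['force'],'shift50',D[:3,3]/.05,'rv',R.from_matrix(D[:3,:3]).as_rotvec(),'goal',G[:3,3])
E
python3 -c "
from g import *
go(-.082,.023,.19)"
```

```text
t 1.1 bin now -0.22694345988727369 0.6449771750689463 tip z 0.20541836946599853 w 0.09393550806437727 F [-0.9589 -0.0035 -0.2642] shift50 [-10.0801  -7.8446   0.3085] rv [-0.      0.      2.4611] goal [ 0.5244 -0.0629  0.204 ]
```

>>> move_arm([
  [0.5,-0.3,-0.2,0,0,0,0.1],
  [0,-0.8,-0.6,0,0,0,0.24],
  [-0.19,-1.4,-1.05,0,0,0,0.38],
  [-0.19,-2.0,-1.5,0,0,0,0.52],
  [-0.19,-2.6,-2.0,0,0,0,0.66],
  [-0.19,-3.2,-2.45,0,0,0,0.8],
  [-0.19,-3.8,-2.95,0,0,0,0.94],
  [-0.19,-4.4,-3.4,0,0,0,1.08],
  [-0.19,-5.0,-3.85,0,0,0,1.22],
  [-0.19,-5.6,-4.3,0,0,0,1.36],
  [-0.19,-6.2,-4.8,0,0,0,1.5],
  [-0.19,-6.6,-5.1,0,0,0,1.6],
], grip_force=40)

```text
time_s: 2.3
ee_pos: [0.4227, 0.1316, 0.2196]
eef_rot: [3.141, -0.0, 1.112]
force: [0.6, 1.1, -0.7]
grip_width: 0.0381
grip_force: 0.0
```

```bash
python3 -c "
from g import *
go(-.082,.023,.19)"
```

```text
t 2.3 bin now -0.13074015022757285 0.23699943854936173 tip z 0.2056016627078319 w 0.03808101933668357 F [ 0.6014  1.0612 -0.699 ] shift50 [-2.5873  3.5459  0.3132] rv [ 0.0003 -0.0003  0.8543] goal [ 0.5244 -0.0629  0.204 ]
```

>>> move_arm([
  [-0.19,-0.3,0.4,0,0,0,0.1],
  [-0.19,-0.75,1.0,0,0,0,0.24],
  [-0.19,-1.15,1.6,0,0,0,0.38],
  [-0.19,-1.6,2.2,0.05,0,0,0.52],
  [-0.19,-2.0,2.8,0.15,0,0,0.66],
  [-0.19,-2.4,3.3,0.25,0,0,0.79],
  [-0.19,-2.59,3.55,0.31,0,0,0.854],
  [-0.19,-2.59,3.55,0.31,0,0,0.854],
])

```text
time_s: 3.1
ee_pos: [0.5253, -0.0619, 0.2032]
eef_rot: [-3.141, 0.001, 0.261]
force: [-0.5, 0.6, -0.3]
grip_width: 0.0383
grip_force: 0.0
```

```bash
python3 - <<'E'
from g import *
go(-.082,.023,.165)
o=ctrl.get_obs();im,d=ctrl.camera('wrist');cv2.imwrite('pics/w1.png',im[:,:,::-1]);np.save('w_d.npy',d)
im2,_=ctrl.camera('top')
big=np.hstack([im[:,:,::-1][:, :],]);cv2.imwrite('pics/t1.png',cv2.resize(im2[140:290,300:450,::-1],(600,600)))
C=cloud('wrist',d,o)
for r in ctrl.cut_out('wrist','watch_case')[:2]:
    P=C[r['region']&(d>0)];m=np.median(P,0);print('case',r['score'],r['point'],(m[:2]-O)@ax,(m[:2]-O)@n,m[2])
for t,z in(('sill',.12),('press_rail',.159),('watch_case',.12)):
    for r in ctrl.tip_of('wrist',t)[:2]:
        p=atz('wrist',r['point'],z,o)[:2]-O;print(t,r['score'],r['point'],p@ax,p@n)
E
```

```text
t 3.1 bin now -0.08080359347391576 0.02376538387542059 tip z 0.1892291163676074 w 0.038340097409461746 F [-0.5374  0.5703 -0.2954] shift50 [-0.0235  0.0154  0.4846] rv [-0.0003  0.001   0.0037] goal [ 0.5244 -0.0629  0.179 ]
case 0.86 [229.8, 234.4] -0.14896711091951123 0.1421910796993276 0.01029729449517608
case 0.85 [201.3, 23.4] 0.11073793262825732 0.15896966782169347 0.010416182398369056
sill 0.7 [351.9, 117.8] -0.000318025024434523 -0.0026699395077856005
press_rail 0.92 [299.1, 196.1] -0.05961020284596291 0.04007213657458362
watch_case 0.84 [133.9, 107.3] 0.0073731883739744375 0.18071022218977612
watch_case 0.78 [233.3, 230.7] -0.10192981262222041 0.1048201292873876
```

View pics/w1.png

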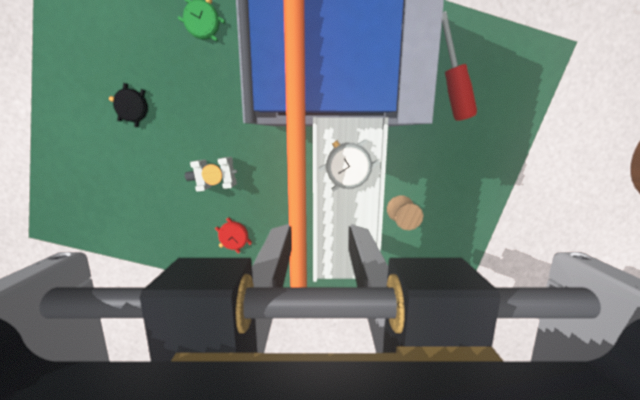

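```bash
python3 - <<'E'
from g import *
o=ctrl.get_obs();p=ctrl.camera_params('wrist');M=np.linalg.inv(np.array(p['T_tool_cam']));K=np.array(p['intrinsics'])
for y in(-.0317,-.0192,.0192,.0317):
  for x in(-.008,.008):
    c=K@(M@[x,y,.014,1])[:3];print(x,y,c[:2]/c[2])
for nm,px,z in(('case',(349,165),.129),('curbL',(314,200),.126),('curbR',(385,200),.126),('railL',(288,190),.152),('railR',(304,190),.152),('binL',(240,60),.14),('stripR',(441,60),.144)):
    q=atz('wrist',px,z,o)[:2]-O;print(nm,q@ax,q@n)
E
```

```text
-0.008 -0.0317 [274.0696 247.6496]
0.008 -0.0317 [273.1572 225.4276]
-0.008 -0.0192 [292.3385 247.657 ]
0.008 -0.0192 [291.7962 225.4355]
-0.008 0.0192 [348.4572 247.6799]
0.008 0.0192 [349.0517 225.4599]
-0.008 0.0317 [366.7239 247.6874]
0.008 0.0317 [367.6884 225.4679]
case -0.03885125870191212 0.0019008479287045098
curbL -0.0705911241157905 0.03168061900659539
curbR -0.06999253077752537 -0.03154259790112113
railL -0.05638447264405026 0.05175487520708282
railR -0.05626484294045235 0.03913583612196561
binL 0.04000854597991763 0.08728962885566496
stripR 0.04053441390283792 -0.06151025506733883
```

The wrist picture shows both tips where the model puts them, at columns 273-292 and 349-368. The left tip is over the rail (column 296) and the right tip is behind the case (349,165). The chute frame agrees to about 1 mm. Pressing down now.

>>> move_arm([
  [-0.19,-0.02,0.0,0.2,0,0,0.003],
  [-0.19,-0.02,0.0,0.4,0,0,0.003],
  [-0.19,-0.02,0.0,0.55,0,0,0.003],
  [-0.19,-0.02,-0.01,0.7,0,0,0.003],
  [-0.19,-0.02,-0.02,0.85,0,0,0.003],
  [-0.19,-0.02,-0.04,1.0,0,0,0.003],
  [-0.19,-0.02,-0.05,1.15,0,0,0.003],
  [-0.19,-0.02,-0.065,1.26,0,0,0.003],
  [-0.19,-0.02,-0.065,1.26,0,0,0.003],
])

```text
time_s: 4.3
ee_pos: [0.523, -0.055, 0.1412]
eef_rot: [-3.137, -0.0, 0.262]
force: [-7.8, 16.2, 17.8]
grip_width: 0.0381
grip_force: 10.5
```

```bash
python3 - <<'E'
from g import *
go(0,.027,.1235)
o=ctrl.get_obs();im,d=ctrl.camera('wrist');cv2.imwrite('pics/w2.png',im[:,:,::-1])
E
```

```text
t 4.3 bin now -0.08133050186238377 0.03103882916445555 tip z 0.12716840801484885 w 0.03807473414072638 F [-7.7673 16.1544 17.8076] shift50 [1.6262 0.0884 0.0735] rv [-0.0046 -0.0003  0.0045] goal [ 0.6026 -0.0382  0.1375]
```

View pics/w2.png

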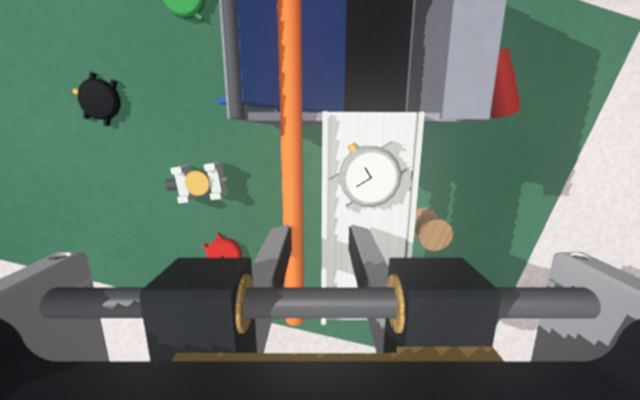

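```bash
python3 - <<'E'
from g import *
o=ctrl.get_obs();W=pose(o)@np.array(ctrl.camera_params('wrist')['T_tool_cam']);K=np.array(ctrl.camera_params('wrist')['intrinsics'])
def pr(x,y,z):
    w=np.r_[O+ax*x+n*y,z,1];c=K@(np.linalg.inv(W)@w)[:3];return c[:2]/c[2]
print('curbs',pr(-.05,.031,.126),pr(-.05,-.031,.126))
for th in(0,.3,.5,.7,.9,1.,1.1,1.2):
    f=.231-th;y=.077-.0349*np.cos(f);z=.144+.0349*np.sin(f)
    print(th,'axis',y,z,'rail',pr(-.05,y,z),pr(.05,y,z),pr(-.15,y,z),'flapend',pr(.05,.077-.107*np.cos(th),.144-.107*np.sin(th)))
print(o['tau'],o['qpos'])
E
```

```text
curbs [320.6036 190.9771] [415.2076 191.536 ]
0 axis 0.0430270162190349 0.1519903925446928 rail [299.3371 200.2032] [296.8345  -1.4791] [301.1884 349.3997] flapend [441.6657   6.3062]
0.3 axis 0.0421830464934588 0.1415938103725291 rail [302.0163 196.145 ] [300.1253   7.7352] [303.4408 338.0755] flapend [412.6304  28.3767]
0.5 axis 0.04335510360904221 0.1347247131127002 rail [300.8561 193.7018] [298.8661  13.1415] [302.3715 331.2012] flapend [391.4123  38.5369]
0.7 axis 0.04586847657112291 0.12822539227120758 rail [297.6709 191.5414] [295.281   17.8285] [299.5083 325.0915] flapend [369.4959  46.0446]
0.9 axis 0.04962296513110978 0.12235495526020865 rail [292.758  189.7012] [289.7378  21.7421] [295.0987 319.871 ] flapend [347.1458  51.4617]
1.0 axis 0.051920635042339305 0.11972994739765772 rail [289.7433 188.9086] [286.3383  23.4012] [292.3913 317.6206] flapend [335.8333  53.5116]
1.1 axis 0.054468889678089924 0.11734743787809664 rail [286.4014 188.2034] [282.5719  24.8604] [289.3887 315.6195] flapend [324.4252  55.1715]
1.2 axis 0.057242267720382205 0.11523123194909192 rail [282.7643 187.5866] [278.4741  26.1198] [286.1198 313.8729] flapend [312.9107  56.469 ]
[ -8.4342 -42.9623 -30.5883  -3.9031  -3.2359   0.076 ] [-0.1766  0.3262  1.6778  0.0044  1.139   1.1299]
```

The flap is at about 0.92 rad, but the force is oblique (about 18 N sideways and 18 N up). The finger's inner edge is riding on the rail's left flank. I'll back up, shift right and re-press.

>>> move_arm([
  [-0.19,0,0.0,-0.2,0,0,0],
  [-0.19,0,0,-0.4,0,0,0],
  [-0.19,0,0.0,-0.6,0,0,0],
  [-0.19,0,0.0,-0.8,0,0,0],
  [-0.19,0,0.07,-0.85,0,0,0],
  [-0.19,0,0.14,-0.85,0,0,0],
  [-0.19,0,0.14,-0.85,0,0,0],
])

```text
time_s: 5.05
ee_pos: [0.5251, -0.0649, 0.1831]
eef_rot: [3.142, 0.0, 0.261]
force: [-0.5, -1.0, -0.8]
grip_width: 0.0381
grip_force: 0.0
```

```bash
python3 - <<'E'
from g import *
go(-.082,.020,.165)
o=ctrl.get_obs();im,d=ctrl.camera('wrist');cv2.imwrite('pics/w3.png',im[:,:,::-1])
hsv=cv2.cvtColor(im,cv2.COLOR_RGB2HSV);m=(hsv[...,0]<14)&(hsv[...,1]>180)&(hsv[...,2]>110)
C=cloud('wrist',d,o)
for r in(40,100,150,200,220):
    c=np.nonzero(m[r,270:330])[0]+270;a=[(atz('wrist',(x,r),.155,o)[:2]-O)@n for x in(c.min()-.5,c.max()+.5)];P=C[r,c];print(r,c.min(),c.max(),a,np.mean(a),'depth apex z',P[:,2].max())
E
```

```text
t 5.05 bin now -0.08182641219522532 0.02092210758505482 tip z 0.1690819394834334 w 0.03814548600995592 F [-0.5097 -0.9734 -0.8038] shift50 [-0.0035  0.0184  0.0816] rv [0.     0.0004 0.0035] goal [ 0.5251 -0.0658  0.179 ]Traceback (most recent call last):
  File "<stdin>", line 7, in <module>
    return umr_minimum(a, axis, None, out, keepdims, initial, where)
ValueError: zero-size array to reduction operation minimum which has no identity
```

```bash
python3 - <<'E'
from g import *
o=ctrl.get_obs();im=cv2.imread('pics/w3.png')[:,:,::-1]
hsv=cv2.cvtColor(np.ascontiguousarray(im),cv2.COLOR_RGB2HSV);m=(hsv[...,0]<20)&(hsv[...,1]>150)&(hsv[...,2]>110);m[:,:270]=0;m[:,330:]=0
for r in(20,60,100,150,200,220):
    c=np.nonzero(m[r])[0]
    if len(c):
        a=[(atz('wrist',(x,r),.152,o)[:2]-O)@n for x in(c.min()-.5,c.max()+.5)];print(r,c.min(),c.max(),a,np.mean(a))
E
```

```text
20 277 296 [np.float64(0.049015762237256205), np.float64(0.03661911250932933)] 0.04281743737329277
60 278 296 [np.float64(0.0491200968664966), np.float64(0.036975638923287306)] 0.043047867894891956
100 279 297 [np.float64(0.04923115545605001), np.float64(0.036695367757948974)] 0.042963261606999495
150 280 298 [np.float64(0.04955233433208105), np.float64(0.03649042876586814)] 0.04302138154897459
200 281 298 [np.float64(0.04990165359712122), np.float64(0.036985114621200764)] 0.04344338410916099
220 282 299 [np.float64(0.04961187057353239), np.float64(0.03646496198473953)] 0.04303841627913596
```

View pics/w3.png

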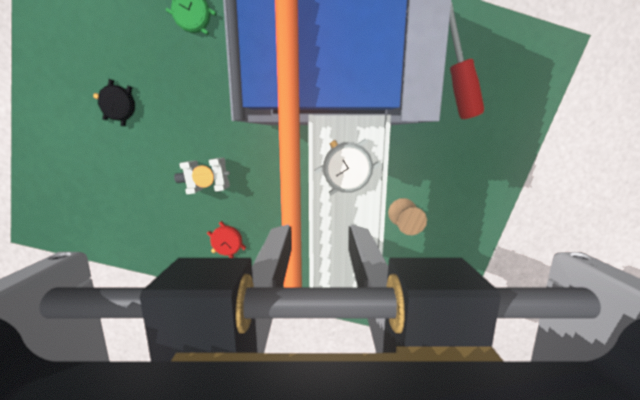

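Flap shut again, case at (348,166) undisturbed, rail axis at y = 43.0 mm, so my frame holds. I'll press again, staying right until the flap is deep, then following the rail left.

>>> move_arm([
  [-0.19,0,0,0.15,0,0,0.003],
  [-0.19,0,0,0.3,0,0,0.003],
  [-0.19,0,0,0.45,0,0,0.003],
  [-0.19,0,0,0.6,0,0,0.003],
  [-0.19,0,0,0.7,0,0,0.003],
  [-0.19,0,-0.02,0.78,0,0,0.003],
  [-0.19,0,-0.05,0.85,0,0,0.003],
  [-0.19,0,-0.075,0.91,0,0,0.003],
  [-0.19,0,-0.075,0.92,0,0,0.003],
])

```text
time_s: 6.0
ee_pos: [0.5241, -0.0605, 0.1371]
eef_rot: [-3.142, 0.0, 0.259]
force: [-0.2, -0.5, 5.1]
grip_width: 0.038
grip_force: 2.1
```

```bash
python3 - <<'E'
from g import *
go(.0,.025,.1235)
o=ctrl.get_obs();im,d=ctrl.camera('wrist');cv2.imwrite('pics/w4.png',im[:,:,::-1])
E
```

```text
t 6.0 bin now -0.0816301353681774 0.02545337622104382 tip z 0.12311496404434887 w 0.037983208136984 F [-0.2369 -0.4935  5.1295] shift50 [ 1.6326  0.0113 -0.0078] rv [-0.0001  0.0001  0.0014] goal [ 0.6031 -0.0401  0.1375]
```

View pics/w4.png

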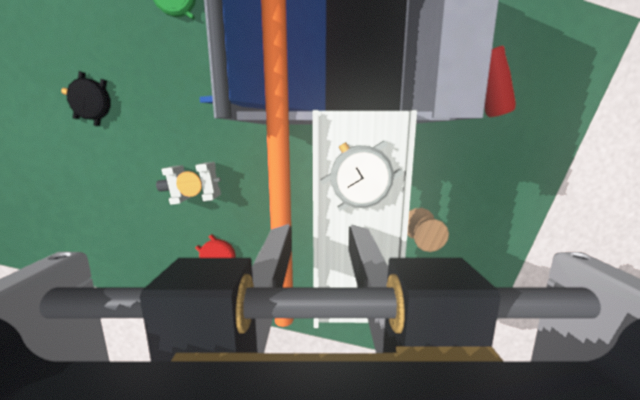

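The force is now vertical (5 N), the flap is open past the chute's width (its edge at column 325), and the case at (362,177) is in front of the right finger. Pushing it along.

>>> move_arm([
  [-0.19,0.1,0,0,0,0,0],
  [-0.19,0.2,0,0,0,0,0],
  [-0.19,0.3,0,0,0,0,0],
  [-0.19,0.4,0,0,0,0,0],
  [-0.19,0.5,0,0,0,0,0],
  [-0.19,0.6,0,0,0,0,0],
  [-0.19,0.7,0,0,0,0,0],
  [-0.19,0.8,0,0,0,0,0],
  [-0.19,0.9,0,0,0,0,0],
  [-0.19,1.0,0,0,0,0,0],
  [-0.19,1.1,0,0,0,0,0],
  [-0.19,1.15,0,0,0,0,0],
])

```text
time_s: 7.25
ee_pos: [0.5802, -0.0458, 0.1375]
eef_rot: [3.142, -0.0, 0.259]
force: [-3.1, -4.3, 3.5]
grip_width: 0.0382
grip_force: 2.6
```

```bash
python3 - <<'E'
from g import *
go(.0,.025,.1235)
o=ctrl.get_obs();im,d=ctrl.camera('wrist');cv2.imwrite('pics/w5.png',im[:,:,::-1])
E
```

```text
t 7.25 bin now -0.023670720332331956 0.02530587162135912 tip z 0.1234841364004051 w 0.03821979938597374 F [-3.0986 -4.2924  3.4675] shift50 [ 0.4734  0.0067 -0.0002] rv [ 0.0001 -0.0002  0.0012] goal [ 0.6031 -0.0401  0.1375]
```

View pics/w5.png

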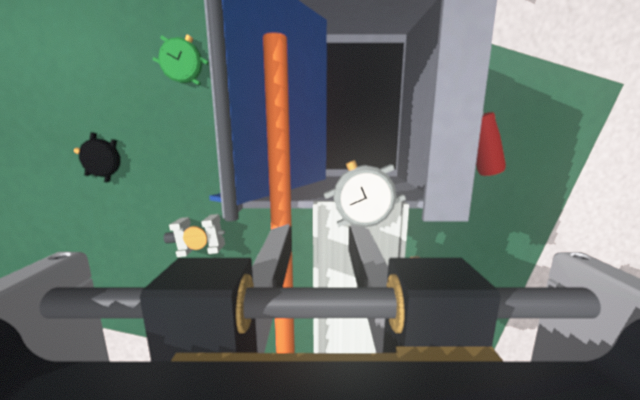

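The case at (365,195) is just over the sill and the flap is still open. A bit further.

>>> move_arm([
  [-0.19,0.1,0,0,0,0,0],
  [-0.19,0.2,0,0,0,0,0],
  [-0.19,0.3,0,0,0,0,0],
  [-0.19,0.4,0,0,0,0,0],
  [-0.19,0.5,0,0,0,0,0],
  [-0.19,0.5,0,0,0,0,0],
  [-0.19,0.5,0,0,0,0,0],
])

```text
time_s: 8.0
ee_pos: [0.6046, -0.0395, 0.1377]
eef_rot: [3.141, -0.002, 0.259]
force: [3.3, -3.9, 3.6]
grip_width: 0.0381
grip_force: 2.4
```

```bash
python3 - <<'E'
from g import *
go(-.04,.025,.1235)
o=ctrl.get_obs();im,d=ctrl.camera('wrist');a=im[:,:,::-1];im2,_=ctrl.camera('top')
cv2.imwrite('pics/w6.png',np.vstack([a[:300],cv2.resize(im2[110:280,270:470,::-1],(640,544))[:300]]))
E
```

```text
t 8.0 bin now 0.001546155076578834 0.025254329182021206 tip z 0.12365169183588028 w 0.038051270878431416 F [ 3.2555 -3.9246  3.6013] shift50 [-0.8309  0.0042  0.0015] rv [ 0.0004 -0.0019  0.0011] goal [ 0.5645 -0.0503  0.1375]
```

View pics/w6.png

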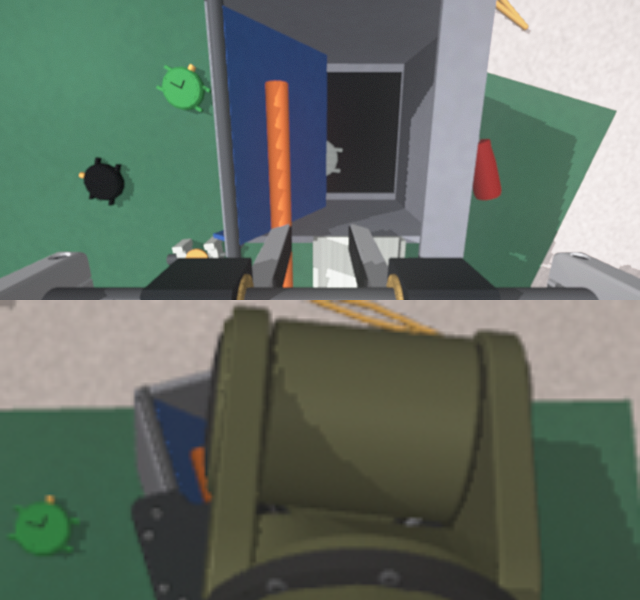

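The case is in the bin (330,157). Now I'll draw the finger back out of the flap's path with the rail still held, then raise it.

>>> move_arm([
  [-0.19,-0.2,0,0,0,0,0],
  [-0.19,-0.4,0,0,0,0,0],
  [-0.19,-0.6,0,0,0,0,0],
  [-0.19,-0.85,0,0,0,0,0],
  [-0.19,-0.85,0.03,-0.1,0,0,0],
  [-0.19,-0.85,0.07,-0.22,0,0,0],
  [-0.19,-0.85,0.08,-0.36,0,0,0],
  [-0.19,-0.85,0.08,-0.5,0,0,0],
  [-0.19,-0.85,0.08,-0.65,0,0,0],
  [-0.19,-0.85,0.08,-0.9,0,0,0],
  [-0.19,-0.85,0.08,-1.3,0,0,0],
  [-0.19,-0.85,0.08,-1.7,0,0,0],
])

```text
time_s: 9.3
ee_pos: [0.5638, -0.0541, 0.2237]
eef_rot: [-3.141, 0.0, 0.259]
force: [0.4, 0.4, -0.0]
grip_width: 0.0379
grip_force: 0.0
```

>>> move_arm([
  [-0.19,-0.4,0,-0.3,0,0,0],
  [-0.19,-0.9,0,-0.5,0,0,0],
  [-0.19,-1.5,0,-0.5,0,0,0],
  [-0.19,-2.0,0,-0.5,0,0,0],
  [-0.19,-2.0,0,-0.5,0,0,0],
])

```text
time_s: 9.8
ee_pos: [0.4655, -0.0802, 0.2486]
eef_rot: [3.141, -0.001, 0.258]
force: [0.4, 0.6, 0.0]
grip_width: 0.038
grip_force: 0.0
```

```bash
python3 - <<'E'
from g import *
go(-.04,.025,.1235)
im,d=ctrl.camera('wrist');im2,_=ctrl.camera('scene')
cv2.imwrite('pics/w7.png',np.vstack([im[:260,:,::-1],cv2.resize(im2[130:330,200:440,::-1],(640,533))[:340]]))
E
```

```text
t 9.8 bin now -0.14326995891020278 0.021276736309103365 tip z 0.23459137701423668 w 0.03803883801820959 F [0.4239 0.6186 0.0486] shift50 [ 2.0636 -0.0749  2.2235] rv [ 0.0005 -0.0008  0.0003] goal [ 0.5645 -0.0503  0.1375]
```

View pics/w7.png

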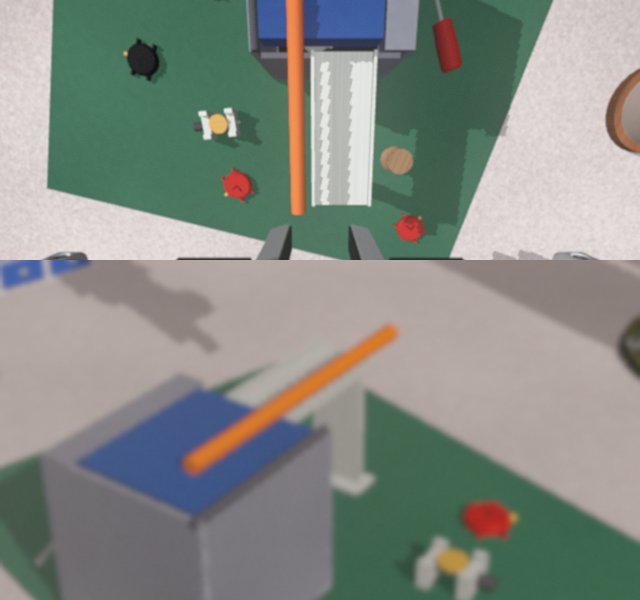

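The flap is shut and level, the chute (345,130) is empty, and the holder, loupe and screwdriver are where they were. The robot is clear of everything.

```bash
python3 -c "
from station import ctrl
print(ctrl.hand_in())"
```

```text
the job is handed in; nothing more can be done
None
```

The steel watch case was pushed along the chute into the bin with the flap held open. The flap then sprang shut and the job is handed in at about 10 s; the first press went in badly, so I lifted and pressed again, and nothing else was moved.

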